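# Press a T-nut home in a sanding block with the hand lever press

### The arm

A 6-joint arm with a two-finger parallel gripper is mounted at the origin on the work surface. World frame = base frame: x ahead of the robot, y to its left, z up, the work surface at z = 0. Lengths are in mm, angles in rad, forces in N, time in s.
With the tool pointing down it reaches from about 300 to 775 mm from the base axis. Payload 14.6 kg.
Tool frame: the origin (TCP) lies midway between the tips of the shut fingers; the grasp point (between the pads) lies behind it (manip.grip_depth is the z of the grasp point in the tool frame, in mm); z points along the fingers, y is the line along which they close (so a half turn about z gives the same grasp; the last joint's range is limited). The gripper opens to 94 mm and grips with 3 to 60 N. Pads are 16 mm wide; open, the fingers measure 119 mm over their backs; the gripper's body (75 mm by 177 mm) begins 78 mm behind the grasp point.
Start: joints at [1.101, 0.3, 1.521, -0, 1.321, -0.067], TCP at [215.594, 505.973, 205.446] pointing down, gripper open.
Joint ranges: [-3.03, 3.03], [-0.79, 2.21], [0.23, 2.52], [-1.04, 4.18], [0, 3.07], [-2.55, 2.55]. Speed limits (rad/s): [2.22, 2.22, 2.57, 3.14, 3.14, 3.14].

### API

Orientations are given as [roll, pitch, yaw] about the fixed x, y, z axes, in that order (R = Rz(yaw) Ry(pitch) Rx(roll)).
In Python, from cell import manip, camrig, ticket gives the robot as it stands (manip), with the cameras (camrig) and the job (ticket).
- The arm moves only by the shell command python3 nudge.py 'ROWS' [OPENING] [FORCE]. ROWS is a JSON list that holds a single list of rows (three levels of brackets), with 1 to 5 rows, each of 6 numbers: dx, dy, dz in mm, then a rotation vector rx, ry, rz in rad; each row is the pose to reach, as a shift and turn from the pose commanded when the command began, along the tool's axes at that moment; what a row does not reach only later rows make up. A row lasts 1/10 s, in which the tool goes at most 50 mm and 0.15 rad, less where a joint would pass 70% of its speed; a pose out of reach is approached as far as the arm can. OPENING is the finger opening in mm, set as the command begins (- or left out keeps the last). The fingers move at their own pace and stop on an object; FORCE is the grip in N (left out, the last holds). Time passes only in rows, so rows that do not move let the fingers close. It prints the time, the measured TCP pose, the force, the opening and the grip force at its end. Input that does not fit is refused with a message, and nothing moves.
- manip.read_state(): the state, without advancing time (a new reading comes with each control period).
- camrig.camera(name): name is "scene" or "side" or "wrist"; returns (picture, depth): 480x640x3 uint8, red, green, blue; 480x640 float32, mm along the optical axis (not along the pixel's ray), 0 where there is no reading.
- camrig.camera_info(name): a dict with "K" (3x3 intrinsics, pixels), "rvec" (rotation vector, rad) and "tvec" (3), from world to camera coordinates, as OpenCV has them; the wrist camera has in their place "mount" (4x4, takes a point from camera to tool coordinates, whose origin is the TCP and whose axes are the flange's). Camera axes: x right, y down, z forward; pixel columns grow to the right and rows downward; lengths in mm; the calibration is good to about 2 mm. A picture is of the moment at which its call begins: read the wrist's pose just before it. camera_info takes no time and is no camera call.
- ticket.sign_off(): hands the job in; it is judged then, once.
The state is a dict: "clock": time; "joints": joint angles; "qd": joint speeds; "effort": joint torques, N m; "eef_pos": TCP position; "eef_rot": TCP orientation; "wrist_force": force on the tool from outside, world axes, zero at the start; "moment": the same for the moment, N m; "finger_gap": finger opening in mm; "finger_force": force on a finger pad.
Only numpy, scipy, OpenCV 4.12 (cv2) and the standard library are available. Lean on these libraries where they do the work, as an engineer would, in place of code of your own. Each camera call takes 0.05 s, during which the arm holds its last target. There are 200 camera calls.

### The job

The long sanding block has a T-nut started by hand near one end. Lay the block on the bed of the lever press with the T-nut centred under the ram and let go of it, then pull the press's lever down until you feel the T-nut come home flush on the wood, without crushing it, and ease the lever back up under control to its rest: never let it fly up. Leave the block lying on the bed under the ram, and leave the other things on the bench where they are.

Things in the scene. Friction and masses are not known exactly. Their poses are not given: they have to be found in the camera images.
- block: long olive wood sanding block, 190 x 60 x 26 mm (x, y, z), 0.23 to 0.31 kg, loose; origin at the centre of its underside, x along its length towards the end with the T-nut, z up. Grip it across its 60 mm width, some 33 mm from its middle towards the plain (-x) end, so that the hand stays clear of the press head.
- tnut_top (a point): centre of the top of the steel T-nut's flange (22 mm wide, 2 mm thick), on the block's centre line 63 mm from its middle towards +x. At the start it stands 33 to 36 mm above the block's underside, its prongs just in the wood; home, flush on the wood, 28 mm. The wood grips it with about 50 N.
- press: grey cast hand lever press, bolted down, base 235 x 110 mm. Origin on the bench, on the ram's axis, z up; its throat opens to -x, its column begins 56 mm to +x, its lever is on the +y side; -y is the free side, from which to slide the block in, T-nut first. Head: 138 to 230 mm above the bench, y from -30 to 30 mm (spring cap to -42 mm), front at x = -45 mm.
- bed (a point): point under the ram's axis on top of the press's flat steel bed, 45 mm above the bench; the bed reaches 59 mm to x and 85 mm to y either side of it. Axes as the press's.
- ram: 24 mm square steel ram, its top 320 mm above the bench at rest, with a screwed nose that ends in a flat round pad, 27 mm wide; origin at rest as the press's; goes down 20 mm per radian of the lever. How far the nose is screwed out differs each time and is not reported: at rest the pad's face is 46 to 56 mm above the bed, so feel for the contact.
- lever (a joint): lever angle: 0 at rest on its stop, 50 degrees above level towards the press's -x; grows as it is pulled down, at most 1.75 rad. A spring drives it back: 6 N at the grip near rest, 10 N low down. Driving the T-nut adds about 6 N; it comes home at 0.9 to 1.4 rad, where the force climbs steeply: 3 to 6 N beyond the driving force is plenty, 14 N beyond it crushes the wood.
- lever_grip (a point): middle of the lever's round black grip, 22 mm thick and 88 mm long along the lever, with a ball end; 160 mm from the hinge. The lever swings in the press's x-z plane, so the grip is best pinched along the press's y, from above. Carried by the lever; the axes turn with it.
- lever_hinge (a point): the lever's hinge, in the press's frame 30 mm to +x, 55 mm to +y and 190 mm above the bench; the hinge axis is the press's y.
- small_block: short olive wood sanding block without a T-nut, 112 x 60 x 26 mm, not to be disturbed; origin at the centre of its underside.
- spokeshave: stainless steel spokeshave, 250 mm long (x), 35 mm high, lying; not to be disturbed; origin under its middle.
- brad_box: blue plastic brad box, 117 x 80 x 43 mm, latch at its -x; not to be disturbed; origin at the centre of its underside.
- jar: tall glass jar with a twist lid, 80 mm wide, 165 mm high; not to be disturbed; origin at the centre of its underside.
- hammer: hammer with a wooden handle, 280 mm long, lying; not to be disturbed; origin under its middle.
- try_square: try square, 110 mm stock (x) and 150 mm steel blade to its +y; not to be disturbed; origin under the middle of the stock.
- nut_tub: open round tub with spare T-nuts, 72 mm wide, 42 mm high; not to be disturbed; origin at the centre of its underside.

How it is judged:
By the outcome, as a careful person would: the job done as asked, in the order asked, and still so for the second after the job is handed in, with the robot touching nothing.
It also fails if it takes over 72 s, if anything falls off the work surface, if the arm or the gripper's body presses on something with over 40 N, if the wrist force passes 120 N, or if a joint passes its speed limit or range.

## Working session

There is one attempt and no reset: what is moved stays moved. The work goes in short steps, Python scripts to look and compute and a shell command to move; the robot and the scene stay as the last step left them, time stands still between calls to the robot, and variables do not carry over. Pictures are saved under pics/ and viewed, at most 10 in all, crops included, and the job is handed in when it is done.

```bash
ls; mkdir -p pics; python3 - <<'E'
from cell import manip, camrig, ticket
import cv2,numpy as np
print(manip.grip_depth, manip.read_state())
for n in ["scene","side"]:
    p,d=camrig.camera(n); cv2.imwrite(f"pics/{n}0.png",p[:,:,::-1]); np.savez(f"{n}0.npz",p=p,d=d)
    print(n,camrig.camera_info(n))
print(camrig.camera_info("wrist"))
E
```

```text
cell.py
nudge.py
pics
-18.8 {'clock': 0.0, 'joints': array([ 1.10136824e+00,  3.00492230e-01,  1.52159733e+00,  5.50858500e-06,
        1.32067733e+00, -6.65815376e-02]), 'qd': array([ 0.00153346,  0.00100184, -0.0021973 , -0.00014999,  0.00043923,
       -0.00050228]), 'effort': array([ 2.02397270e-03, -5.31799865e+01, -3.52745569e+01,  7.08735734e-02,
        2.44694244e-02, -9.53062158e-05]), 'eef_pos': array([215.49350401, 505.73913377, 204.86786106]), 'eef_rot': array([-3.14042137e+00, -8.34488492e-05,  2.73874469e+00]), 'wrist_force': array([0.80787476, 0.59432043, 0.69405055]), 'moment': array([ 2.59071692e-02, -5.04558305e-05,  2.81328139e-02]), 'finger_force': 0.0, 'finger_gap': 94.12028699884897}
scene {'K': array([[459.86866536,   0.        , 314.11957413],
       [  0.        , 459.86866536, 235.89025369],
       [  0.        ,   0.        ,   1.        ]]), 'rvec': array([ 1.27739169,  2.12342544, -1.01112301]), 'tvec': array([ 269.90178005, -117.82262112, 1565.00189471])}
side {'K': array([[514.9817498 ,   0.        , 324.96140832],
       [  0.        , 514.9817498 , 227.75236893],
       [  0.        ,   0.        ,   1.        ]]), 'rvec': array([ 2.13144531, -0.92796211,  0.38908821]), 'tvec': array([-401.0842587 ,  404.17422465, 1354.6444736 ])}
{'K': array([[381.81934895,   0.        , 317.79888504],
       [  0.        , 381.81934895, 240.04157917],
       [  0.        ,   0.        ,   1.        ]]), 'mount': array([[-1.88317899e-04, -9.62051884e-01, -2.72866518e-01,
         8.10190565e+01],
       [ 9.99999960e-01, -2.38603957e-04,  1.51104998e-04,
         1.00184863e+00],
       [-2.10477879e-04, -2.72866478e-01,  9.62051891e-01,
        -1.80184744e+02],
       [ 0.00000000e+00,  0.00000000e+00,  0.00000000e+00,
         1.00000000e+00]])}
```

View pics/scene0.png

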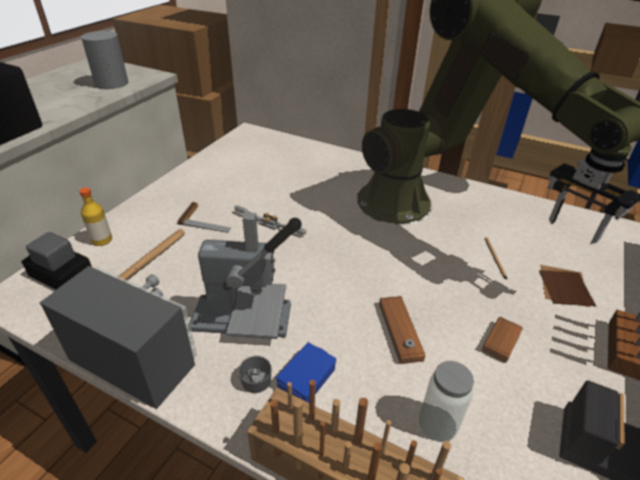

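View pics/side0.png

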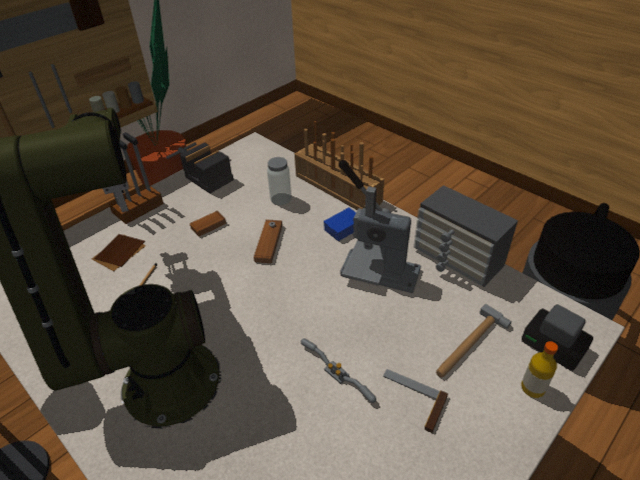

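The scene view shows the block at about (400,328) with the T-nut at (408,343), the press base near (245,305), and the lever grip near (283,237). In the side view the block is at (268,241), its T-nut at (273,225), and the press bed at (370,265). Next I'll measure these.

```bash
cat > h.py <<'E'
import numpy as np,cv2
from cell import manip, camrig, ticket
from scipy.spatial.transform import Rotation as R
def cam(n,st=None):
    c=camrig.camera_info(n)
    if n=="wrist":
        T=np.eye(4);T[:3,:3]=R.from_euler('xyz',st['eef_rot']).as_matrix();T[:3,3]=st['eef_pos'];T=T@c['mount']
        return c['K'],T[:3,:3],T[:3,3]
    r=cv2.Rodrigues(c['rvec'])[0]; return c['K'],r.T,-r.T@c['tvec']
def ray(C,uv):
    K,r,o=C; uv=np.atleast_2d(np.asarray(uv,float)); d=np.c_[uv,np.ones(len(uv))]@np.linalg.inv(K).T
    return o,d@r.T
def plane(C,uv,z):
    o,d=ray(C,uv); return o+d*((z-o[2])/d[:,2])[:,None]
def cloud(C,d):
    v,u=np.mgrid[:480,:640]; o,D=ray(C,np.c_[u.ravel(),v.ravel()]); P=o+D*d.reshape(-1,1); P[d.ravel()==0]=np.nan
    return P.reshape(480,640,3)
def tool(st,p):  # world point -> tool axes
    return R.from_euler('xyz',st['eef_rot']).as_matrix().T@(np.asarray(p)-st['eef_pos'])
E
python3 - <<'E'
from h import *
for n in["scene","side"]:
    f=np.load(n+"0.npz");p,d=f['p'],f['d'];C=cam(n);P=cloud(C,d)
    hsv=cv2.cvtColor(p,cv2.COLOR_RGB2HSV)
    box=dict(scene=(370,285,435,370),side=(245,210,295,272))[n]
    sub=np.zeros((480,640),bool);sub[box[1]:box[3],box[0]:box[2]]=1
    top=sub&(P[...,2]>18)
    q=P[top]; print(n,'z med',np.median(q[:,2]),len(q))
    t2=top&(abs(P[...,2]-np.median(q[:,2]))<5)
    q=P[t2][:,:2].astype(np.float32); print(' rect',cv2.minAreaRect(q))
    br=sub&(P[...,2]>15)&(hsv[...,1]<70); v,u=np.nonzero(br); print(' nut px',len(u),u.mean(),v.mean(),plane(C,[(u.mean(),v.mean())],33), np.nanmax(P[br][:,2]))
    # press bed
    b=dict(scene=(180,200,330,350),side=(330,150,430,300))[n]
    sub=np.zeros((480,640),bool);sub[b[1]:b[3],b[0]:b[2]]=1
    bed=sub&(abs(P[...,2]-45)<5); 
    k,lab,s,_=cv2.connectedComponentsWithStats(bed.astype(np.uint8)); i=1+np.argmax(s[1:,4]); m=lab==i
    print(' bed',m.sum(),np.median(P[m][:,2]),cv2.minAreaRect(P[m][:,:2].astype(np.float32)), s[i])
    blk=sub&(p.max(2)<45)&(P[...,2]>200); q=P[blk]
    k,lab,s,_=cv2.connectedComponentsWithStats(blk.astype(np.uint8)); i=1+np.argmax(s[1:,4]); q=P[lab==i]
    c=q.mean(0);print(' grip',len(q),c,np.linalg.svd(q-c)[2][0],s[i], q.min(0),q.max(0))
E
```

```text
scene z med 26.315774765647802 1597
 rect ((526.9461059570312, 205.95730590820312), (193.29376220703125, 59.99591064453125), 35.810787200927734)
 nut px 133 408.65413533834584 331.3609022556391 [[546.55873732 230.85328348  33.        ]] 38.84378626509647
 bed 2459 45.491574119497955 ((669.3550415039062, -142.79986572265625), (172.9885711669922, 174.85316467285156), 23.517271041870117) [ 209  283   77   55 2459]
 grip 339 [685.01295395 -21.78116278 323.45870261] [ 0.25134306 -0.59205342 -0.76570191] [265 219  35  33 339] [667.97500204 -57.00626199 280.24805176] [700.64102814   9.0187788  359.7049926 ]
side z med 27.765777670548232 737
 rect ((523.5198364257812, 209.43280029296875), (197.68402099609375, 61.18085479736328), 36.326141357421875)
 nut px 52 264.84615384615387 231.96153846153845 [[533.40790389 232.77136579  33.        ]] 41.729104152178024
 bed 1161 45.95046980208576 ((660.2523803710938, -143.8252716064453), (165.66256713867188, 177.1586151123047), 23.147130966186523) [ 341  240   63   44 1161]
 grip 239 [670.74149585 -27.4606958  323.1786011 ] [ 0.25751595 -0.58052055 -0.77245157] [339 160  24  29 239] [652.32069133 -59.85947859 277.40240599] [691.21247851   6.63716751 362.52855736]
```

```bash
python3 nudge.py '[[[-38,-18,0,0,0,0],[-77,-36,0,0,0,0],[-115,-54,0,0,0,0],[-154,-72,0,0,0,0],[-192,-90,0,0,0,0]]]' 94
python3 nudge.py '[[[-38,-18,0,0,0,-0.1],[-77,-36,0,0,0,-0.2],[-115,-54,0,0,0,-0.3],[-154,-72,0,0,0,-0.4],[-192,-90,0,0,0,-0.5]]]'
python3 nudge.py '[[[0,0,0,0,0,-0.13],[0,0,0,0,0,-0.26],[0,0,0,0,0,-0.4],[0,0,0,0,0,-0.53],[0,0,0,0,0,-0.53]]]'
python3 - <<'E'
from h import *
st=manip.read_state();p,d=camrig.camera("wrist");print(st['clock'],st['eef_pos'],st['eef_rot'],st['joints'])
cv2.imwrite("pics/w1.png",p[:,:,::-1]);np.savez("w1.npz",p=p,d=d,pos=st['eef_pos'],rot=st['eef_rot'])
E
```

```text
clock: 0.6
eef_pos: [357.7, 346.4, 205.3]
eef_rot: [-3.141, -0.0, 2.739]
wrist_force: [0.7, -0.1, 0.3]
finger_gap: 94.1
finger_force: 0.0
clock: 1.1
eef_pos: [499.2, 188.3, 205.2]
eef_rot: [-3.142, -0.0, -3.04]
wrist_force: [0.5, -0.1, -0.6]
finger_gap: 94.1
finger_force: 0.0
clock: 1.6
eef_pos: [498.2, 189.8, 205.1]
eef_rot: [3.141, -0.001, -2.512]
wrist_force: [-0.3, 0.1, 0.1]
finger_gap: 93.9
finger_force: 0.0
1.6 [498.17726631 189.77324511 205.14820617] [ 3.14138893e+00 -6.28007219e-04 -2.51240183e+00] [ 2.95261511e-01  2.62914474e-01  1.56899836e+00 -1.38324766e-05
  1.31033990e+00 -1.90472201e+00]
```

View pics/w1.png

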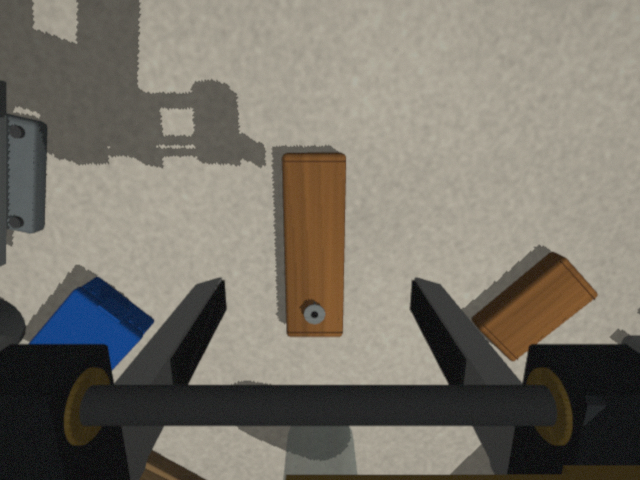

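The wrist view shows the block from (284,154) to (345,336) with the T-nut at (314,314). The nut is towards the fingers, and the press bed's edge is at the left (25,170).

```bash
python3 - <<'E'
from h import *
f=np.load("w1.npz");st=dict(eef_pos=f['pos'],eef_rot=f['rot']);C=cam("wrist",st);p=f['p'];P=cloud(C,f['d'])
hsv=cv2.cvtColor(p,cv2.COLOR_RGB2HSV)
m=((hsv[...,1]>90)&(hsv[...,0]<25)).astype(np.uint8);m[:, :250]=0;m[:,380:]=0;m[:130]=0;m[350:]=0
m2=(m>0)&(abs(P[...,2]-26)<6)
c=max(cv2.findContours(m2.astype(np.uint8),0,2)[0],key=cv2.contourArea)
q=plane(C,c[:,0],26)[:,:2].astype(np.float32); r=cv2.minAreaRect(q);print(r, np.median(P[m2][:,2]))
n=np.zeros((480,640),bool);n[300:330,298:332]=1;n&=hsv[...,1]<60
v,u=np.nonzero(n);u0,v0=(u.min()+u.max())/2,(v.min()+v.max())/2;N=plane(C,[(u0,v0)],34.5)[0];print(len(u),u0,v0,N,np.median(P[n][:,2]))
ctr=np.array(r[0]);a=np.arctan2(*(N[:2]-ctr)[::-1]);print(np.degrees(a),np.linalg.norm(N[:2]-ctr))
g=N[:2]-96*np.array([np.cos(a),np.sin(a)]);g2=ctr-33*np.array([np.cos(a),np.sin(a)]);print(g,g2,tool(st,[*g2,0]))
E
```

```text
((526.6947021484375, 208.10357666015625), (187.33511352539062, 58.76850891113281), 36.0869140625) 26.983494596806196
333 314.0 313.0 [577.45454902 245.00388272  34.5       ] nan
36.01559899551535 62.75503678335762
[499.80428301 188.55535582] [500.00242321 188.69939554] [ -0.97253045  -1.9840925  205.14723593]
```

```bash
python3 nudge.py '[[[-1,-2,45,0,0,0],[-1,-2,90,0,0,0],[-1,-2,135,0,0,0],[-1,-2,170,0,0,0],[-1,-2,188,0,0,0]]]' 94
python3 nudge.py '[[[0,0,7,0,0,0],[0,0,12,0,0,0],[0,0,12,0,0,0]]]'
python3 nudge.py '[[[0,0,0,0,0,0],[0,0,0,0,0,0],[0,0,0,0,0,0],[0,0,0,0,0,0],[0,0,0,0,0,0]]]' 40 35
```

```text
clock: 2.15
eef_pos: [498.7, 188.4, 14.3]
eef_rot: [3.14, -0.004, -2.519]
wrist_force: [0.4, 0.8, 0.1]
finger_gap: 93.8
finger_force: 0.0
clock: 2.45
eef_pos: [500.5, 188.9, 5.8]
eef_rot: [-3.141, 0.0, -2.516]
wrist_force: [-0.1, 0.4, 0.6]
finger_gap: 94.0
finger_force: 0.0
clock: 2.95
eef_pos: [500.5, 188.8, 5.7]
eef_rot: [-3.141, 0.0, -2.514]
wrist_force: [-0.3, -0.8, 3.5]
finger_gap: 59.9
finger_force: 35.0
```

```bash
python3 nudge.py '[[[0,0,-15,0,0,0],[0,0,-35,0,0,0],[0,0,-60,0,0,0],[0,0,-85,0,0,0],[0,0,-85,0,0,0]]]'
python3 nudge.py '[[[20,-24,0,0,0,0],[46,-54,0,0,0,0],[73,-86,0,0,0,0],[100,-118,0,0,0,0],[127,-150,0,0,0,0]]]'
python3 nudge.py '[[[27,-32,0,0,0,0],[54,-64,0,0,0,0],[81,-96,0,0,0,0],[108,-127,0,0,0,0],[127,-150,0,0,0,0]]]'
python3 nudge.py '[[[0,0,0,0,0,0.06],[0,0,0,0,0,0.12],[0,0,0,0,0,0.18],[0,0,0,0,0,0.22],[0,0,0,0,0,0.22]]]'
python3 - <<'E'
from h import *
st=manip.read_state();p,d=camrig.camera("wrist");print(st['clock'],st['eef_pos'],st['eef_rot'],st['joints'])
cv2.imwrite("pics/w2.png",p[:,:,::-1]);np.savez("w2.npz",p=p,d=d,pos=st['eef_pos'],rot=st['eef_rot'])
E
```

```text
clock: 3.45
eef_pos: [501.5, 189.2, 93.1]
eef_rot: [-3.14, 0.004, -2.514]
wrist_force: [0.1, 0.3, -2.2]
finger_gap: 60.0
finger_force: 35.0
clock: 3.95
eef_pos: [484.5, -8.6, 89.1]
eef_rot: [3.14, -0.001, -2.514]
wrist_force: [0.8, 0.8, -3.1]
finger_gap: 60.1
finger_force: 35.0
clock: 4.45
eef_pos: [479.1, -182.9, 87.8]
eef_rot: [-3.121, -0.032, -2.552]
wrist_force: [0.3, -0.0, -2.9]
finger_gap: 59.9
finger_force: 35.0
clock: 4.95
eef_pos: [479.7, -180.5, 88.1]
eef_rot: [-3.115, -0.026, -2.769]
wrist_force: [0.4, -0.3, -3.7]
finger_gap: 59.8
finger_force: 35.0
4.95 [ 479.73382389 -180.54984179   88.13820243] [-3.11490699 -0.02638304 -2.7692063 ] [-0.41157624  0.35133824  1.74778767 -0.04344459  1.04271088 -2.33321296]
```

View pics/w2.png

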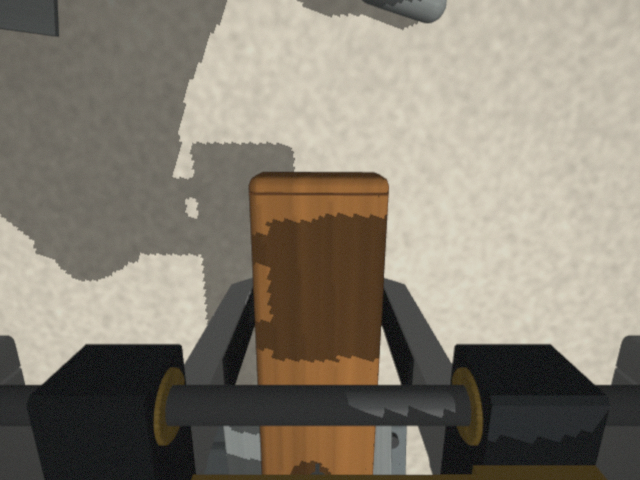

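The wrist view shows only the held block; the press lies below the frame. I'll measure the press from the scene and side clouds: ram top at z=320, head, bed edges.

```bash
python3 - <<'E'
from h import *
for n in["scene","side"]:
    f=np.load(n+"0.npz");p,d=f['p'],f['d'];C=cam(n);P=cloud(C,d)
    b=dict(scene=(180,195,330,350),side=(330,150,430,300))[n]
    sub=np.zeros((480,640),bool);sub[b[1]:b[3],b[0]:b[2]]=1
    o=np.array([660,-121.3])
    bed=P[sub&(abs(P[...,2]-46)<3)][:,:2]
    a=np.radians(-66.7); x=np.array([np.cos(a),np.sin(a)]);y=np.array([-x[1],x[0]])
    L=np.c_[(P[...,:2]-o).reshape(-1,2)@x,(P[...,:2]-o).reshape(-1,2)@y,P[...,2].ravel()].reshape(480,640,3)
    near=sub&(abs(L[...,0])<150)&(abs(L[...,1])<100)
    pc=lambda v:np.round(np.percentile(v,[1,5,50,95,99]),1)
    for nm,lo,hi in[("ramtop",316,326),("head",225,236),("bed",42,50)]:
        m=near&(L[...,2]>lo)&(L[...,2]<hi)&(p.max(2)>45)
        if nm!="bed": m&=abs(L[...,0])<80
        if nm=="ramtop": m&=abs(L[...,1])<40
        q=L[m];v,u=np.nonzero(m)
        print(n,nm,len(q),'x',pc(q[:,0]),'y',pc(q[:,1]),'z',np.median(q[:,2]),'px',u.min(),u.max(),v.min(),v.max())
E
python3 - <<'E'
import cv2
a=cv2.imread('pics/scene0.png')[190:350,180:320];b=cv2.imread('pics/side0.png')[145:295,330:430]
a=cv2.resize(a,None,fx=3,fy=3,interpolation=2);b=cv2.resize(b,(320,480),interpolation=2)
cv2.imwrite('pics/z.png',cv2.hconcat([a,b]))
E
```

```text
scene ramtop 101 x [-17.  -16.1  -5.3   5.9   7.6] y [-13.1 -11.5   0.6  10.9  12.5] z 320.03289035572027 px 243 256 212 220
scene head 740 x [-38.9 -23.4  31.7  75.   78.9] y [-26.5 -21.7   9.3  29.7  59.9] z 230.10056832105334 px 212 270 240 269
scene bed 2399 x [-63.5 -59.   -8.6  50.3  83.3] y [-79.6 -64.3  17.3  80.1  84.4] z 45.54279973816563 px 209 312 283 344
side ramtop 58 x [-19.3 -17.3  -6.9   3.5   4.4] y [-15.9 -14.1  -5.9   9.6  12.1] z 320.63747040771017 px 365 375 186 193
side head 407 x [-48.4 -40.8  25.3  75.2  79.1] y [-32.4 -30.1  -8.9  22.   30. ] z 229.9524291772824 px 353 401 203 228
side bed 1082 x [-130.   -63.   -10.6   44.6   77.7] y [-88.6 -83.9 -23.9  56.2  89. ] z 46.20213951026142 px 336 401 230 283
```

View pics/z.png

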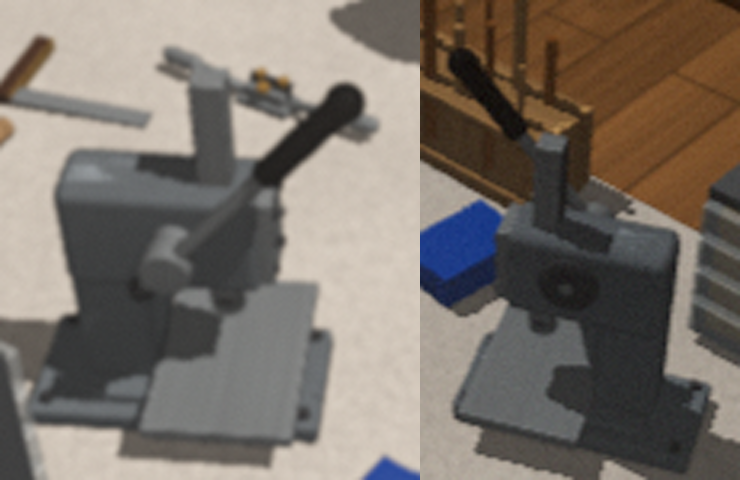

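Crop: ram top at about (210,75) and bed front corner at (318,285) on the left, ram top at (551,140) on the right. The cloud puts the press origin near (657.4,-117.0) with yaw -66.7°.

```bash
cat >> h.py <<'E'
O=np.array([657.4,-117.0]);A=np.radians(-66.7);X=np.array([np.cos(A),np.sin(A)]);Y=np.array([-X[1],X[0]])
def goto(p,yaw=None):
    st=manip.read_state();r=R.from_euler('xyz',st['eef_rot'])
    o=np.round(tool(st,p),1)
    if yaw is not None: o=np.r_[o,np.round((r.inv()*R.from_euler('xyz',[np.pi,0,yaw])).as_rotvec(),3)]
    print(list(o),'wf',st['wrist_force'].round(1))
E
python3 - <<'E'
from h import *
t=O-95.5*Y
goto([*(t-90*Y),88],-2.735);goto([*(t-90*Y),55],-2.735)
E
```

```text
[np.float64(-3.2), np.float64(-11.7), np.float64(0.5), np.float64(-0.026), np.float64(-0.027), np.float64(-0.033)] wf [-0.7  0.4 -3. ]
[np.float64(-4.1), np.float64(-10.8), np.float64(33.5), np.float64(-0.026), np.float64(-0.027), np.float64(-0.033)] wf [-0.7  0.4 -3. ]
```

```bash
python3 nudge.py '[[[-3,-12,0,-0.026,-0.027,-0.033],[-4,-11,15,-0.026,-0.027,-0.033],[-4,-11,33.5,-0.026,-0.027,-0.033],[-4,-11,33.5,-0.026,-0.027,-0.033]]]'
python3 - <<'E'
from h import *
t=O-95.5*Y;st=manip.read_state();print(st['eef_rot'],st['joints'][5])
goto([*t,55],-2.735)
E
```

```text
clock: 5.4
eef_pos: [485.9, -190.4, 53.5]
eef_rot: [3.14, -0.002, -2.735]
wrist_force: [0.5, 0.2, -2.3]
finger_gap: 59.9
finger_force: 35.0
[ 3.13961428e+00 -1.80503387e-03 -2.73484778e+00] -2.4211816506093413
[np.float64(-91.1), np.float64(-0.4), np.float64(-1.7), np.float64(0.002), np.float64(-0.002), np.float64(0.0)] wf [ 0.5  0.2 -2.3]
```

```bash
python3 nudge.py '[[[-15,0,-1,0,0,0],[-35,0,-1,0,0,0],[-55,0,-1,0,0,0],[-73,0,-1,0,0,0],[-91,0,-1,0,0,0]]]'
python3 nudge.py '[[[0,0,0,0,0,0],[0,0,0,0,0,0]]]'
python3 - <<'E'
from h import *
t=O-95.5*Y
goto([*t,51],-2.735)
E
```

```text
clock: 5.9
eef_pos: [571.6, -154.6, 57.6]
eef_rot: [-3.14, 0.001, -2.735]
wrist_force: [-0.3, -0.9, -3.2]
finger_gap: 59.6
finger_force: 35.0
clock: 6.1
eef_pos: [570.6, -155.0, 57.1]
eef_rot: [-3.141, 0.001, -2.735]
wrist_force: [-0.2, 0.3, -2.9]
finger_gap: 59.7
finger_force: 35.0
[np.float64(0.7), np.float64(0.6), np.float64(6.1), np.float64(-0.001), np.float64(0.001), np.float64(0.0)] wf [-0.2  0.3 -2.9]
```

Lower gently, then check contact.

```bash
python3 nudge.py '[[[0.7,0.6,2,0,0,0],[0.7,0.6,4,0,0,0],[0.7,0.6,5,0,0,0],[0.7,0.6,6,0,0,0]]]'
python3 nudge.py '[[[0,0,0.5,0,0,0],[0,0,0.5,0,0,0]]]'
```

```text
clock: 6.5
eef_pos: [569.6, -155.1, 50.8]
eef_rot: [-3.141, 0.001, -2.736]
wrist_force: [-0.2, -0.6, -2.5]
finger_gap: 59.9
finger_force: 35.0
clock: 6.7
eef_pos: [569.8, -155.1, 50.7]
eef_rot: [-3.14, 0.001, -2.736]
wrist_force: [-2.9, -0.2, 3.6]
finger_gap: 59.7
finger_force: 35.0
```

```bash
python3 nudge.py '[[[0,0,0,0,0,0],[0,0,0,0,0,0],[0,0,0,0,0,0],[0,0,0,0,0,0]]]' 94
python3 nudge.py '[[[0,0,-20,0,0,0],[0,0,-50,0,0,0],[30,0,-80,0,0,0],[60,0,-110,0,0,0],[60,0,-110,0,0,0]]]'
python3 - <<'E'
from h import *
out=[]
for n,b in[("scene",(190,250,320,360)),("side",(320,200,420,300))]:
    p,d=camrig.camera(n);np.savez(n+"1.npz",p=p,d=d)
    out.append(cv2.resize(p[b[1]:b[3],b[0]:b[2],::-1],(400,400),interpolation=2))
cv2.imwrite("pics/z2.png",cv2.hconcat(out))
E
```

```text
clock: 7.1
eef_pos: [569.9, -154.9, 50.4]
eef_rot: [-3.14, 0.001, -2.736]
wrist_force: [-0.7, 0.7, 0.8]
finger_gap: 88.3
finger_force: 0.0
clock: 7.6
eef_pos: [514.0, -180.1, 164.5]
eef_rot: [-3.136, 0.005, -2.738]
wrist_force: [0.9, 1.3, 0.4]
finger_gap: 93.9
finger_force: 0.0
```

View pics/z2.png

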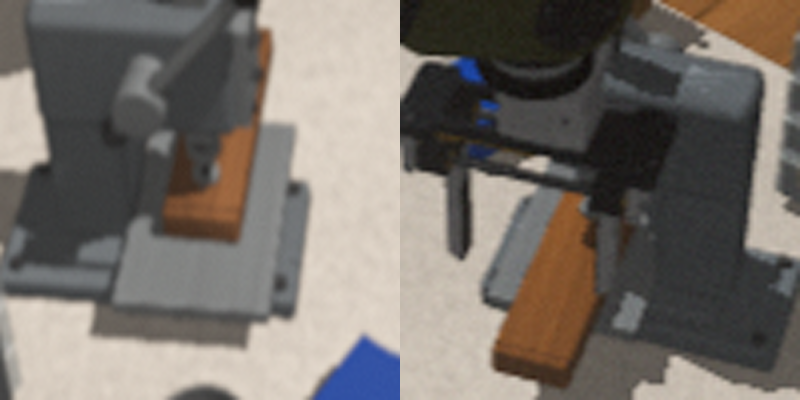

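The left crop shows the block on the bed with the nose above the nut near (205,160). The right crop is partly hidden by the gripper. I'll check up close with the wrist camera from the throat side.

```bash
python3 nudge.py '[[[0,40,0,0,0,0.15],[0,80,0,0,0,0.3],[0,120,0,0,0,0.45],[0,160,0,0,0,0.6],[0,160,0,0,0,0.75]]]' 40
python3 nudge.py '[[[0,0,0,0,0,0.15],[0,0,0,0,0,0.3],[0,0,0,0,0,0.45],[0,0,0,0,0,0.6],[0,0,0,0,0,0.75]]]'
python3 - <<'E'
from h import *
goto([*(O-161*X),165],np.pi+A)
print(manip.read_state()['eef_rot'])
E
```

```text
clock: 8.2
eef_pos: [450.1, -28.1, 159.1]
eef_rot: [-3.142, -0.001, 2.796]
wrist_force: [-0.5, -0.6, 0.3]
finger_gap: 57.2
finger_force: 0.0
clock: 8.7
eef_pos: [451.5, -30.9, 158.9]
eef_rot: [-3.141, -0.0, 2.043]
wrist_force: [0.2, -0.1, -0.0]
finger_gap: 40.0
finger_force: 0.0
[np.float64(-9.6), np.float64(154.8), np.float64(-6.2), np.float64(-0.001), np.float64(-0.0), np.float64(0.066)] wf [ 0.2 -0.1 -0. ]
[-3.14091638e+00 -1.19175161e-04  2.04296336e+00]
```

```bash
python3 nudge.py '[[[-2,35,-6,0,0,0.03],[-4,75,-6,0,0,0.066],[-8,115,-6,0,0,0.066],[-10,155,-6,0,0,0.066],[-10,155,-6,0,0,0.066]]]'
python3 nudge.py '[[[0,0,8,0,-0.12,0],[0,0,16,0,-0.25,0],[0,0,24,0,-0.37,0],[0,0,32,0,-0.5,0],[0,0,38,0,-0.6,0]]]'
python3 nudge.py '[[[0,0,0,0,0,0],[0,0,0,0,0,0]]]'
python3 - <<'E'
from h import *
st=manip.read_state();p,d=camrig.camera("wrist");print(st['clock'],st['eef_pos'],st['eef_rot'],st['joints'])
cv2.imwrite("pics/w3.png",p[:,:,::-1]);np.savez("w3.npz",p=p,d=d,pos=st['eef_pos'],rot=st['eef_rot'])
E
```

```text
clock: 9.2
eef_pos: [595.9, 33.2, 163.3]
eef_rot: [-3.14, -0.0, 1.985]
wrist_force: [0.2, -0.1, -1.3]
finger_gap: 40.1
finger_force: 0.0
clock: 9.7
eef_pos: [593.1, 31.7, 126.9]
eef_rot: [3.141, 0.605, 1.985]
wrist_force: [1.0, -0.7, -0.2]
finger_gap: 40.1
finger_force: 0.0
clock: 9.9
eef_pos: [593.5, 31.3, 127.7]
eef_rot: [-3.141, 0.598, 1.984]
wrist_force: [0.5, -0.2, 0.4]
finger_gap: 40.2
finger_force: 0.0
9.9 [593.48749306  31.29983818 127.69602313] [-3.14113152  0.59790499  1.98361761] [ 0.24506323  0.45261459  1.62051404 -0.68505373  1.07022754  0.17190171]
```

View pics/w3.png

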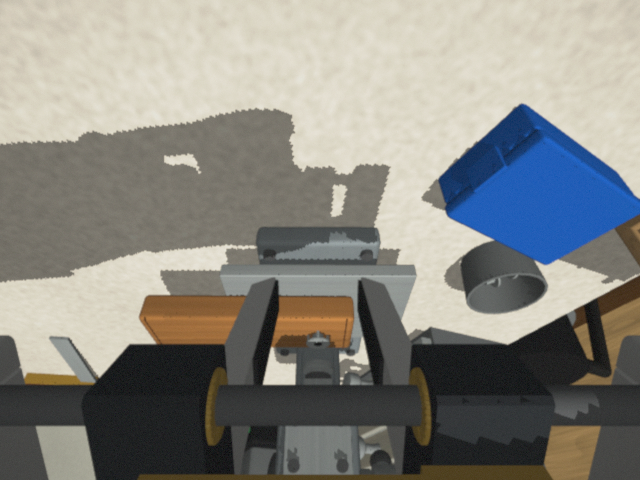

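The wrist view shows the nut at about (318,337), the nose just behind it at (318,358), and the bed's front edge from (222,268) to (415,268). I'll compare the nut with the bed and nose in this same view.

```bash
python3 - <<'E'
from h import *
f=np.load("w3.npz");st=dict(eef_pos=f['pos'],eef_rot=f['rot']);C=cam("wrist",st);p=f['p'];P=cloud(C,f['d'])
L=lambda q:np.c_[(np.atleast_2d(q)[:,:2]-O)@X,(np.atleast_2d(q)[:,:2]-O)@Y,np.atleast_2d(q)[:,2]].round(1)
Q=L(P.reshape(-1,3)).reshape(480,640,3)
bed=(abs(Q[...,2]-45)<3)&(abs(Q[...,0])<80)&(abs(Q[...,1])<110)
v,u=np.nonzero(bed);print('bed',len(u),np.percentile(Q[bed],[1,50,99],axis=0))
for vv in(272,278,284): 
    uu=np.nonzero(bed[vv])[0]; print(vv,L(plane(C,[(uu.min(),vv),(uu.max(),vv)],45)))
print('front v at cols',[(c,np.nonzero(bed[:,c])[0].min(),L(plane(C,[(c,np.nonzero(bed[:,c])[0].min())],45))[0,0]) for c in(240,300,340,380)])
print('z col318',[(vv,tuple(Q[vv,318])) for vv in range(322,384,4)])
blk=(abs(Q[...,2]-71)<4)&(Q[...,0]>-60)&(Q[...,0]<20);print('block top',np.percentile(Q[blk],[1,50,99],axis=0))
c=cv2.resize(p[315:385,270:370,::-1],(800,560),interpolation=2);cv2.imwrite("pics/w3c.png",c)
E
```

```text
bed 4149 [[-60.4   -83.     42.3  ]
 [-47.5     8.7    46.   ]
 [ 49.408  83.6    47.2  ]]
272 [[-63.6 -81.9  45. ]
 [-64.5  55.5  45. ]]
278 [[-54.6 -84.5  45. ]
 [-55.7  84.4  45. ]]
284 [[-45.2 -84.5  45. ]
 [-46.3  84.6  45. ]]
front v at cols [(240, np.int64(273), np.float64(-62.2)), (300, np.int64(273), np.float64(-62.6)), (340, np.int64(274), np.float64(-61.3)), (380, np.int64(273), np.float64(-63.0))]
z col318 [(322, (np.float64(-26.2), np.float64(0.6), np.float64(71.9))), (326, (np.float64(-19.0), np.float64(0.7), np.float64(72.0))), (330, (np.float64(-11.8), np.float64(0.7), np.float64(72.3))), (334, (np.float64(-9.7), np.float64(0.7), np.float64(75.2))), (338, (np.float64(-11.3), np.float64(0.7), np.float64(79.9))), (342, (np.float64(-5.4), np.float64(0.8), np.float64(80.9))), (346, (np.float64(3.2), np.float64(0.8), np.float64(80.8))), (350, (np.float64(53.1), np.float64(1.1), np.float64(62.7))), (354, (np.float64(51.3), np.float64(1.1), np.float64(67.8))), (358, (np.float64(50.4), np.float64(1.1), np.float64(72.5))), (362, (np.float64(-14.1), np.float64(0.7), np.float64(103.1))), (366, (np.float64(-14.1), np.float64(0.7), np.float64(106.6))), (370, (np.float64(-6.4), np.float64(0.7), np.float64(107.0))), (374, (np.float64(-11.0), np.float64(0.7), np.float64(112.2))), (378, (np.float64(-12.5), np.float64(0.7), np.float64(116.2))), (382, (np.float64(-11.7), np.float64(0.7), np.float64(119.2)))]
block top [[ -31.8   -154.3     67.3  ]
 [ -15.     -83.35    72.   ]
 [  17.927   29.827   73.   ]]
```

View pics/w3c.png

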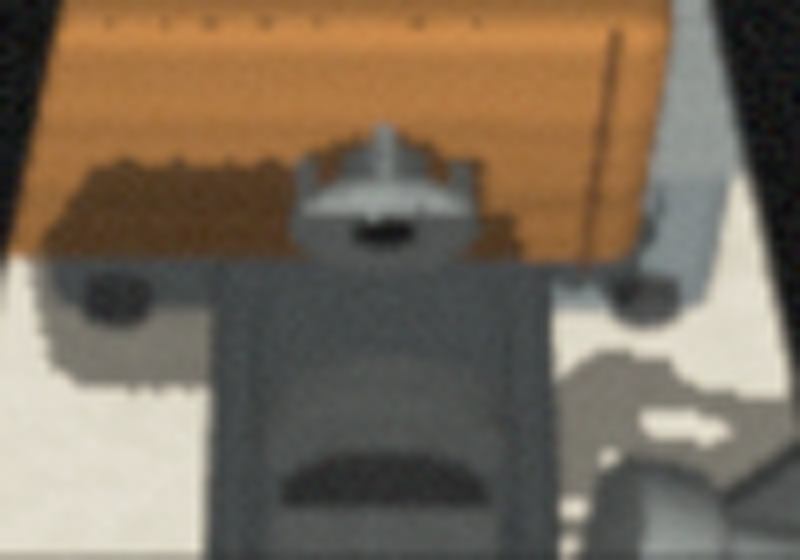

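The nut (front -11.3 mm) and the nose pad (front -14.1 mm) are both centred on the axis to within about 1 mm in x and y. On to the lever.

```bash
python3 - <<'E'
from h import *
goto([*(O-230*X),160],np.pi+A)
E
```

```text
[np.float64(39.3), np.float64(0.2), np.float64(-65.0), np.float64(0.002), np.float64(0.598), np.float64(0.004)] wf [ 0.1  0.1 -0.3]
```

```bash
python3 nudge.py '[[[8,0,-13,0,0.12,0],[16,0,-26,0,0.24,0],[24,0,-39,0,0.36,0],[32,0,-52,0,0.48,0],[39,0,-65,0,0.598,0]]]' 50
python3 nudge.py '[[[0,11,-40,0,0,0],[0,22,-80,0,0,0],[0,33,-125,0,0,0],[0,44,-170,0,0,0],[0,55,-214,0,0,0]]]'
python3 nudge.py '[[[0,0,0,0,0,0],[0,0,0,0,0,0]]]'
python3 - <<'E'
from h import *
goto([*(O-72.8*X+55*Y),374],np.pi+A);print(manip.read_state()['joints'])
E
```

```text
clock: 10.45
eef_pos: [567.0, 94.2, 162.0]
eef_rot: [3.136, -0.003, 1.983]
wrist_force: [-1.1, -0.6, 0.2]
finger_gap: 50.0
finger_force: 0.0
clock: 10.95
eef_pos: [616.3, 115.9, 377.4]
eef_rot: [3.137, 0.001, 1.983]
wrist_force: [0.8, -0.3, 0.4]
finger_gap: 50.0
finger_force: 0.0
clock: 11.15
eef_pos: [616.5, 115.9, 375.0]
eef_rot: [3.137, 0.002, 1.983]
wrist_force: [0.4, 0.4, -0.6]
finger_gap: 49.9
finger_force: 0.0
[np.float64(-157.3), np.float64(-0.4), np.float64(1.3), np.float64(0.004), np.float64(0.002), np.float64(0.005)] wf [ 0.4  0.4 -0.6]
[ 1.27792250e-01  4.31404007e-01  9.61057254e-01 -7.26687110e-04
  1.74457878e+00 -2.84402740e-01]
```

```bash
python3 nudge.py '[[[-35,0,0,0,0,0],[-75,0,0,0,0,0],[-115,0,0,0,0,0],[-145,0,0,0,0,0],[-157,0,1,0,0,0.005]]]'
python3 nudge.py '[[[0,0,0,0,0,0],[0,0,0,0,0,0]]]'
python3 - <<'E'
from h import *
st=manip.read_state();p,d=camrig.camera("wrist");C=cam("wrist",st);P=cloud(C,d)
Q=np.c_[(P[...,:2].reshape(-1,2)-O)@X,(P[...,:2].reshape(-1,2)-O)@Y,P[...,2].ravel()]
m=(Q[:,0]>-130)&(Q[:,0]<-15)&(abs(Q[:,1]-55)<22)&(Q[:,2]>240)&(Q[:,2]<368)
q=Q[m];print(len(q))
for a in range(-125,-20,10):
    k=q[(q[:,0]>a)&(q[:,0]<a+10)]
    if len(k)>3:print(a+5,len(k),k[:,1].min().round(1),k[:,1].max().round(1),'ztop',np.percentile(k[:,2],95).round(1))
goto([*(O-72.8*X+55*Y),293.8],np.pi+A)
E
```

```text
clock: 11.65
eef_pos: [679.2, -30.5, 371.7]
eef_rot: [-3.141, 0.001, 1.975]
wrist_force: [-0.1, -0.6, 0.3]
finger_gap: 50.3
finger_force: 0.0
clock: 11.85
eef_pos: [678.6, -26.5, 373.1]
eef_rot: [3.141, 0.002, 1.978]
wrist_force: [-0.0, 0.7, -0.1]
finger_gap: 49.9
finger_force: 0.0
3015
-110 791 42.3 67.3 ztop 358.8
-100 799 41.7 67.9 ztop 360.3
-90 285 44.0 65.7 ztop 357.8
-80 301 44.1 65.9 ztop 342.4
-70 252 44.1 65.9 ztop 330.4
-60 214 44.3 66.0 ztop 318.5
-50 175 44.1 65.8 ztop 306.6
-40 73 46.2 64.2 ztop 295.4
-30 54 49.5 61.1 ztop 273.6
-20 71 49.2 61.3 ztop 264.5
[np.float64(-2.2), np.float64(-0.5), np.float64(79.7), np.float64(0.001), np.float64(0.003), np.float64(0.001)] wf [-0.1  1.   0.4]
```

```bash
python3 nudge.py '[[[-2,0,20,0,0,0],[-2,0,45,0,0,0],[-2,0,65,0,0,0],[-2,0,80,0,0,0],[-2,0,80,0,0,0]]]'
python3 nudge.py '[[[0,0,0,0,0,0],[0,0,0,0,0,0],[0,0,0,0,0,0],[0,0,0,0,0,0]]]' 15 40
python3 - <<'E'
from h import *
st=manip.read_state();t=st['eef_pos'];print(st['clock'],(t[:2]-O)@X,(t[:2]-O)@Y,t[2],st['wrist_force'],st['finger_gap'],st['finger_force'])
E
```

```text
clock: 12.4
eef_pos: [679.0, -27.8, 291.7]
eef_rot: [-3.14, 0.001, 1.979]
wrist_force: [0.8, 0.2, 0.1]
finger_gap: 50.1
finger_force: 0.0
clock: 12.8
eef_pos: [680.0, -29.3, 294.0]
eef_rot: [3.14, 0.004, 1.978]
wrist_force: [7.9, 3.2, 1.9]
finger_gap: 21.5
finger_force: 25.5
12.8 -71.60774003432776 55.45156194546035 294.046436052475 [7.93904201 3.21194265 1.91721749] 21.487780770187666 25.495993494987488
```

```bash
cat > s.py <<'E'
from h import *
st=manip.read_state();t=st['eef_pos'];x=(t[:2]-O)@X-30;z=t[2]+18.8-190;th=np.radians(50)-np.arctan2(z,-x)
w=st['wrist_force'];fx=w[:2]@X;ph=np.arctan2(z,-x)
# lever pulled along tangent; force on tool opposes: tangent of increasing th = (-sin ph? , -cos ph)
tx,tz=-np.sin(ph),-np.cos(ph)
print('t',st['clock'],'th',th.round(3),'r',np.hypot(x,z).round(1),'Ftan',-(fx*tx+w[2]*tz).round(1),'fx',fx.round(1),'fy',(w[:2]@Y).round(1),'fz',w[2].round(1),'gap',st['finger_gap'].round(1),st['eef_rot'].round(3))
E
python3 nudge.py '[[[6,0,5,0,0,0],[12,0,11,0,0,0],[17,0,17,0,0,0],[22.3,0,22.9,0,0,0]]]' - 45 >/dev/null; python3 s.py
python3 nudge.py '[[[9,0,13,0,0,0],[17,0,27,0,0,0],[24,0,41.4,0,0,0],[29,0,56.6,0,0,0],[29,0,56.6,0,0,0]]]' >/dev/null; python3 s.py
```

```text
Traceback (most recent call last):
  File "s.py", line 6, in <module>
    print('t',st['clock'],'th',th.round(3),'r',np.hypot(x,z).round(1),'Ftan',-(fx*tx+w[2]*tz).round(1),'fx',fx.round(1),'fy',(w[:2]@Y).round(1),'fz',w[2].round(1),'gap',st['finger_gap'].round(1),st['eef_rot'].round(3))
                                                                                                                                                                         ^^^^^^^^^^^^^^^^^^^^^^
AttributeError: 'float' object has no attribute 'round'
Traceback (most recent call last):
  File "s.py", line 6, in <module>
    print('t',st['clock'],'th',th.round(3),'r',np.hypot(x,z).round(1),'Ftan',-(fx*tx+w[2]*tz).round(1),'fx',fx.round(1),'fy',(w[:2]@Y).round(1),'fz',w[2].round(1),'gap',st['finger_gap'].round(1),st['eef_rot'].round(3))
                                                                                                                                                                         ^^^^^^^^^^^^^^^^^^^^^^
AttributeError: 'float' object has no attribute 'round'
```

```bash
sed -i "s/st\['finger_gap'\].round(1)/round(st['finger_gap'],1)/" s.py; python3 s.py
```

```text
t 13.7 th 0.608 r 159.7 Ftan 6.4 fx -5.3 fy -2.7 fz 8.0 gap 20.6 [3.141e+00 2.000e-03 1.979e+00]
```

```bash
python3 nudge.py '[[[2,0,8,0,0,0],[3.6,0,15.6,0,0,0],[4.7,0,23.5,0,0,0],[5.5,0,31.5,0,0,0],[5.5,0,31.5,0,0,0]]]' >/dev/null; python3 s.py
python3 nudge.py '[[[0,0,0,0,0,0]]]' >/dev/null; python3 s.py
```

```text
t 14.2 th 0.803 r 159.3 Ftan 7.5 fx -5.8 fy -2.5 fz 7.9 gap 20.8 [3.140e+00 2.000e-03 1.978e+00]
t 14.3 th 0.798 r 159.3 Ftan 7.0 fx -6.4 fy -3.7 fz 7.5 gap 20.7 [3.140e+00 3.000e-03 1.978e+00]
```

```bash
python3 nudge.py '[[[0.3,0,4,0,0,0],[0.4,0,8,0,0,0],[0.4,0,8,0,0,0]]]' >/dev/null; python3 s.py
python3 nudge.py '[[[0.1,0,4,0,0,0],[0,0,8,0,0,0],[0,0,8,0,0,0]]]' >/dev/null; python3 s.py
```

```text
t 14.6 th 0.85 r 159.3 Ftan 8.0 fx -5.7 fy -4.0 fz 8.1 gap 21.3 [3.140e+00 3.000e-03 1.978e+00]
t 14.9 th 0.901 r 159.2 Ftan 8.3 fx -5.7 fy -3.6 fz 8.2 gap 21.1 [3.140e+00 3.000e-03 1.978e+00]
```

```bash
python3 nudge.py '[[[-0.2,0,4,0,0,0],[-0.5,0,8,0,0,0],[-0.5,0,8,0,0,0]]]' >/dev/null; python3 s.py
python3 nudge.py '[[[-0.3,0,4,0,0,0],[-0.7,0,8,0,0,0],[-0.7,0,8,0,0,0]]]' >/dev/null; python3 s.py
python3 nudge.py '[[[-0.6,0,4,0,0,0],[-1.3,0,8,0,0,0],[-1.3,0,8,0,0,0]]]' >/dev/null; python3 s.py
```

```text
t 15.2 th 0.951 r 159.2 Ftan 9.1 fx -6.5 fy -3.6 fz 8.6 gap 20.9 [3.140e+00 2.000e-03 1.978e+00]
t 15.5 th 1.002 r 159.2 Ftan 7.7 fx -4.4 fy -4.0 fz 7.2 gap 20.6 [3.140e+00 3.000e-03 1.978e+00]
t 15.8 th 1.049 r 159.1 Ftan 12.4 fx -7.2 fy -6.4 fz 11.4 gap 20.9 [3.140e+00 3.000e-03 1.978e+00]
```

```bash
python3 nudge.py '[[[-0.8,0,4,0,0,0],[-0.8,0,4,0,0,0]]]' >/dev/null; python3 s.py
python3 nudge.py '[[[-0.9,0,4,0,0,0],[-0.9,0,4,0,0,0]]]' >/dev/null; python3 s.py
python3 nudge.py '[[[-1,0,4,0,0,0],[-1,0,4,0,0,0]]]' >/dev/null; python3 s.py
```

```text
t 16.0 th 1.073 r 159.0 Ftan 14.1 fx -6.8 fy -6.0 fz 13.0 gap 21.0 [3.140e+00 3.000e-03 1.978e+00]
t 16.2 th 1.099 r 158.9 Ftan 14.2 fx -6.8 fy -6.3 fz 13.0 gap 20.8 [3.140e+00 3.000e-03 1.978e+00]
t 16.4 th 1.125 r 158.8 Ftan 15.0 fx -7.2 fy -7.0 fz 13.6 gap 20.9 [3.140e+00 3.000e-03 1.978e+00]
```

```bash
python3 nudge.py '[[[-1.1,0,4,0,0,0],[-1.1,0,4,0,0,0]]]' >/dev/null; python3 s.py
python3 nudge.py '[[[-1.2,0,4,0,0,0],[-1.2,0,4,0,0,0]]]' >/dev/null; python3 s.py
python3 nudge.py '[[[-1.3,0,4,0,0,0],[-1.3,0,4,0,0,0]]]' >/dev/null; python3 s.py
python3 nudge.py '[[[-0.7,0,2,0,0,0],[-0.7,0,2,0,0,0]]]' >/dev/null; python3 s.py
```

```text
t 16.6 th 1.151 r 158.7 Ftan 13.8 fx -6.8 fy -6.9 fz 12.4 gap 21.2 [3.140e+00 3.000e-03 1.978e+00]
t 16.8 th 1.178 r 158.7 Ftan 14.3 fx -6.9 fy -6.2 fz 12.9 gap 20.9 [3.140e+00 3.000e-03 1.978e+00]
t 17.0 th 1.204 r 158.7 Ftan 14.0 fx -7.1 fy -6.5 fz 12.3 gap 21.1 [3.140e+00 3.000e-03 1.978e+00]
t 17.2 th 1.216 r 158.7 Ftan 15.1 fx -7.3 fy -8.8 fz 13.4 gap 21.0 [3.140e+00 3.000e-03 1.978e+00]
```

```bash
python3 nudge.py '[[[-0.7,0,2,0,0,0],[-0.7,0,2,0,0,0]]]' >/dev/null; python3 s.py
python3 nudge.py '[[[-0.8,0,2,0,0,0],[-0.8,0,2,0,0,0]]]' >/dev/null; python3 s.py
python3 nudge.py '[[[-0.8,0,2,0,0,0],[-0.8,0,2,0,0,0]]]' >/dev/null; python3 s.py
```

```text
t 17.4 th 1.229 r 158.7 Ftan 14.7 fx -7.2 fy -8.0 fz 13.0 gap 20.8 [3.140e+00 3.000e-03 1.978e+00]
t 17.6 th 1.243 r 158.7 Ftan 14.7 fx -6.6 fy -6.3 fz 13.2 gap 21.0 [3.140e+00 3.000e-03 1.978e+00]
t 17.8 th 1.257 r 158.7 Ftan 14.7 fx -6.5 fy -6.7 fz 13.2 gap 21.2 [3.140e+00 3.000e-03 1.978e+00]
```

```bash
python3 nudge.py '[[[-0.8,0,2,0,0,0],[-0.8,0,2,0,0,0]]]' >/dev/null; python3 s.py
python3 nudge.py '[[[-0.8,0,2,0,0,0],[-0.8,0,2,0,0,0]]]' >/dev/null; python3 s.py
```

```text
t 18.0 th 1.27 r 158.7 Ftan 14.8 fx -6.8 fy -7.6 fz 13.2 gap 20.9 [3.140e+00 3.000e-03 1.978e+00]
t 18.2 th 1.284 r 158.8 Ftan 14.1 fx -7.8 fy -6.7 fz 12.0 gap 21.1 [3.140e+00 3.000e-03 1.978e+00]
```

```bash
python3 nudge.py '[[[-0.8,0,2,0,0,0],[-0.8,0,2,0,0,0]]]' >/dev/null; python3 s.py
python3 nudge.py '[[[-0.5,0,1,0,0,0],[-0.5,0,1,0,0,0]]]' >/dev/null; python3 s.py
```

```text
t 18.4 th 1.297 r 158.7 Ftan 14.9 fx -6.1 fy -7.8 fz 13.6 gap 20.9 [3.140e+00 3.000e-03 1.978e+00]
t 18.6 th 1.304 r 158.8 Ftan 15.6 fx -6.7 fy -8.4 fz 14.1 gap 21.1 [3.140e+00 3.000e-03 1.978e+00]
```

```bash
for i in 1; do python3 nudge.py '[[[-0.45,0,1,0,0,0],[-0.45,0,1,0,0,0]]]' >/dev/null; python3 s.py; done
python3 nudge.py '[[[-0.45,0,1,0,0,0],[-0.45,0,1,0,0,0]]]' >/dev/null; python3 s.py
```

```text
t 18.8 th 1.311 r 158.8 Ftan 15.5 fx -6.9 fy -8.2 fz 13.8 gap 20.8 [3.140e+00 3.000e-03 1.978e+00]
t 19.0 th 1.318 r 158.8 Ftan 15.8 fx -7.7 fy -7.0 fz 13.9 gap 20.9 [3.140e+00 3.000e-03 1.978e+00]
```

```bash
python3 nudge.py '[[[-0.45,0,1,0,0,0],[-0.45,0,1,0,0,0]]]' >/dev/null; python3 s.py
python3 nudge.py '[[[-0.45,0,1,0,0,0],[-0.45,0,1,0,0,0]]]' >/dev/null; python3 s.py
```

```text
t 19.2 th 1.325 r 158.8 Ftan 15.1 fx -7.4 fy -7.3 fz 13.2 gap 20.9 [3.140e+00 3.000e-03 1.978e+00]
t 19.4 th 1.331 r 158.8 Ftan 15.9 fx -7.3 fy -8.5 fz 14.1 gap 20.9 [3.140e+00 3.000e-03 1.978e+00]
```

```bash
python3 nudge.py '[[[-0.47,0,1,0,0,0],[-0.47,0,1,0,0,0]]]' >/dev/null; python3 s.py
python3 nudge.py '[[[-0.47,0,1,0,0,0],[-0.47,0,1,0,0,0]]]' >/dev/null; python3 s.py
```

```text
t 19.6 th 1.338 r 158.8 Ftan 15.8 fx -7.0 fy -7.6 fz 14.2 gap 21.2 [3.140e+00 3.000e-03 1.978e+00]
t 19.8 th 1.345 r 158.9 Ftan 15.9 fx -7.0 fy -8.2 fz 14.2 gap 20.9 [3.140e+00 3.000e-03 1.978e+00]
```

```bash
python3 nudge.py '[[[-0.48,0,1,0,0,0],[-0.48,0,1,0,0,0]]]' >/dev/null; python3 s.py
python3 nudge.py '[[[-0.48,0,1,0,0,0],[-0.48,0,1,0,0,0]]]' >/dev/null; python3 s.py
```

```text
t 20.0 th 1.352 r 158.9 Ftan 16.0 fx -6.8 fy -8.2 fz 14.5 gap 20.9 [3.140e+00 3.000e-03 1.978e+00]
t 20.2 th 1.359 r 158.9 Ftan 16.2 fx -6.6 fy -8.2 fz 14.8 gap 21.2 [3.140e+00 3.000e-03 1.978e+00]
```

```bash
python3 nudge.py '[[[-0.5,0,1,0,0,0],[-0.5,0,1,0,0,0]]]' >/dev/null; python3 s.py
python3 nudge.py '[[[-0.5,0,1,0,0,0],[-0.5,0,1,0,0,0]]]' >/dev/null; python3 s.py
```

```text
t 20.4 th 1.366 r 158.9 Ftan 14.9 fx -7.7 fy -7.2 fz 12.7 gap 21.1 [3.140e+00 3.000e-03 1.978e+00]
t 20.6 th 1.373 r 158.9 Ftan 14.7 fx -6.2 fy -7.2 fz 13.3 gap 20.9 [3.140e+00 3.000e-03 1.978e+00]
```

```bash
python3 nudge.py '[[[-0.5,0,1,0,0,0],[-0.5,0,1,0,0,0]]]' >/dev/null; python3 s.py
python3 nudge.py '[[[-0.5,0,1,0,0,0],[-0.5,0,1,0,0,0]]]' >/dev/null; python3 s.py
```

```text
t 20.8 th 1.38 r 158.9 Ftan 15.9 fx -7.7 fy -7.3 fz 13.9 gap 20.9 [3.140e+00 3.000e-03 1.978e+00]
t 21.0 th 1.387 r 159.0 Ftan 16.7 fx -7.7 fy -8.1 fz 14.8 gap 20.8 [3.140e+00 3.000e-03 1.978e+00]
```

```bash
python3 nudge.py '[[[-0.5,0,1,0,0,0],[-0.5,0,1,0,0,0]]]' >/dev/null; python3 s.py
python3 nudge.py '[[[-0.5,0,1,0,0,0],[-0.5,0,1,0,0,0]]]' >/dev/null; python3 s.py
```

```text
t 21.2 th 1.392 r 159.0 Ftan 19.2 fx -8.1 fy -9.2 fz 17.5 gap 21.0 [3.140e+00 3.000e-03 1.978e+00]
t 21.4 th 1.398 r 159.0 Ftan 20.5 fx -8.9 fy -10.3 fz 18.5 gap 20.6 [3.140e+00 3.000e-03 1.978e+00]
```

```bash
python3 nudge.py '[[[-0.5,0,1,0,0,0],[-0.5,0,1,0,0,0]]]' >/dev/null; python3 s.py
```

```text
t 21.6 th 1.404 r 159.0 Ftan 22.8 fx -11.1 fy -11.4 fz 19.9 gap 21.5 [3.140e+00 3.000e-03 1.978e+00]
```

```bash
python3 nudge.py '[[[3.9,0,-7,0,0,0],[7.4,0,-14.2,0,0,0],[10.5,0,-21.6,0,0,0],[13.3,0,-29.1,0,0,0],[15.6,0,-36.7,0,0,0]]]' >/dev/null; python3 s.py
python3 nudge.py '[[[2,0,-7.8,0,0,0],[3.6,0,-15.6,0,0,0],[4.9,0,-23.5,0,0,0],[5.7,0,-31.5,0,0,0],[6.1,0,-39.5,0,0,0]]]' >/dev/null; python3 s.py
```

```text
t 22.1 th 1.161 r 157.5 Ftan 3.9 fx 7.2 fy -1.4 fz 6.2 gap 20.7 [3.139 0.005 1.977]
t 22.6 th 0.908 r 157.0 Ftan 3.8 fx 9.2 fy 0.4 fz 4.1 gap 21.3 [3.139 0.006 1.976]
```

```bash
python3 nudge.py '[[[0,0,-8,0,0,0],[-0.4,0,-15.9,0,0,0],[-1.2,0,-23.9,0,0,0],[-2.3,0,-31.8,0,0,0],[-3.9,0,-39.7,0,0,0]]]' >/dev/null; python3 s.py
python3 nudge.py '[[[-2,0,-7.7,0,0,0],[-4.3,0,-15.4,0,0,0],[-7,0,-22.9,0,0,0],[-10.1,0,-30.2,0,0,0],[-13.6,0,-37.5,0,0,0]]]' >/dev/null; python3 s.py
```

```text
t 23.1 th 0.656 r 156.7 Ftan 2.5 fx 9.5 fy 2.6 fz 0.4 gap 20.7 [3.139 0.005 1.976]
t 23.6 th 0.404 r 156.5 Ftan 1.5 fx 10.0 fy 4.3 fz -3.4 gap 21.0 [3.139 0.005 1.976]
```

```bash
python3 nudge.py '[[[-2.8,0,-7.5,0,0,0],[-6,0,-14.8,0,0,0],[-10.5,0,-21.5,0,0,0],[-15.3,0,-27.8,0,0,0],[-20.4,0,-33.9,0,0,0]]]' >/dev/null; python3 s.py
python3 nudge.py '[[[-5.5,0,-5.9,0,0,0],[-11.1,0,-11.4,0,0,0],[-14.5,0,-14.5,0,0,0],[-14.5,0,-14.5,0,0,0]]]' >/dev/null; python3 s.py
```

```text
t 24.1 th 0.158 r 158.1 Ftan 0.8 fx 9.4 fy 7.6 fz -7.1 gap 21.2 [3.14  0.004 1.976]
t 24.5 th 0.061 r 158.2 Ftan -21.7 fx -11.5 fy 1.7 fz -19.3 gap 21.4 [-3.137 -0.004  1.98 ]
```

```bash
python3 nudge.py '[[[2,0,1.7,0,0,0],[2,0,1.7,0,0,0]]]' >/dev/null; python3 s.py
python3 nudge.py '[[[1,0,1,0,0,0],[1,0,1,0,0,0]]]' >/dev/null; python3 s.py
```

```text
t 24.7 th 0.062 r 158.1 Ftan -15.0 fx -2.1 fy 6.0 fz -19.6 gap 21.2 [-3.140e+00  1.000e-03  1.978e+00]
t 24.9 th 0.063 r 158.1 Ftan -7.7 fx 2.8 fy 6.7 fz -14.1 gap 21.3 [-3.141e+00  2.000e-03  1.977e+00]
```

```bash
python3 nudge.py '[[[0.3,0,1.2,0,0,0],[0.3,0,1.2,0,0,0]]]' >/dev/null; python3 s.py
python3 nudge.py '[[[0,0,0,0,0,0],[0,0,0,0,0,0],[0,0,0,0,0,0],[0,0,0,0,0,0],[0,0,0,0,0,0]]]' 50 >/dev/null; python3 s.py
python3 - <<'E'
from h import *
st=manip.read_state();p,d=camrig.camera("wrist");C=cam("wrist",st);P=cloud(C,d)
Q=np.c_[(P[...,:2].reshape(-1,2)-O)@X,(P[...,:2].reshape(-1,2)-O)@Y,P[...,2].ravel()]
q=Q[(abs(Q[:,1]-55)<14)&(Q[:,2]>240)&(Q[:,2]<368)]
for a in range(-125,-20,10):
    k=q[(q[:,0]>a)&(q[:,0]<a+10)]
    if len(k)>3:print(a+5,len(k),'ztop',np.percentile(k[:,2],95).round(1))
E
```

```text
t 25.1 th 0.064 r 158.1 Ftan -3.9 fx 3.5 fy 6.4 fz -9.4 gap 21.2 [3.140e+00 3.000e-03 1.977e+00]
t 25.6 th 0.061 r 159.0 Ftan 0.1 fx -0.4 fy 0.1 fz 0.5 gap 49.9 [3.140e+00 3.000e-03 1.977e+00]
-110 2639 ztop 358.8
-100 1957 ztop 360.2
-90 258 ztop 358.3
-80 60 ztop 336.7
-70 178 ztop 330.7
-60 143 ztop 318.8
-50 115 ztop 306.5
-40 50 ztop 295.5
```

The lever is at rest: its profile matches the one measured before the stroke. Now I'll retreat and check that the nut is flush.

```bash
python3 nudge.py '[[[0,0,-25,0,0,0],[0,0,-55,0,0,0],[0,0,-90,0,0,0],[30,0,-90,0,0,0],[60,0,-90,0,0,0]]]' >/dev/null
python3 nudge.py '[[[30,0,0,0,0,0],[65,0,0,0,0,0],[95,0,20,0,0,0],[95,-20,60,0,0,0],[95,-40,100,0,0,0]]]'
python3 - <<'E'
from h import *
goto([*(O-161*X-0*Y),140],np.pi+A)
E
```

```text
clock: 26.65
eef_pos: [577.8, 105.1, 274.7]
eef_rot: [3.139, 0.004, 1.979]
wrist_force: [1.2, -0.3, -0.6]
finger_gap: 50.2
finger_force: 0.0
[np.float64(-74.0), np.float64(-15.2), np.float64(135.0), np.float64(0.002), np.float64(0.004), np.float64(0.002)] wf [ 1.2 -0.3 -0.6]
```

```bash
python3 nudge.py '[[[0,-5,35,0,0,0],[0,-10,75,0,0,0],[0,-15,115,0,0,0],[0,-15,150,0,0,0],[0,-15,155,0,0,0]]]' >/dev/null
python3 nudge.py '[[[-7,0,0,0,-0.14,0],[-14,0,0,0,-0.28,0],[-21,0,0,0,-0.42,0],[-28,0,0,0,-0.56,0],[-35,0,0,0,-0.7,0]]]' >/dev/null
python3 nudge.py '[[[0,0,0,0,0,0],[0,0,0,0,0,0]]]'
python3 - <<'E'
from h import *
st=manip.read_state();p,d=camrig.camera("wrist");C=cam("wrist",st);P=cloud(C,d)
Q=np.c_[(P[...,:2].reshape(-1,2)-O)@X,(P[...,:2].reshape(-1,2)-O)@Y,P[...,2].ravel()].reshape(480,640,3)
m=(Q[...,2]>66)&(Q[...,2]<90)&(abs(Q[...,0])<20)&(abs(Q[...,1])<16)
v,u=np.nonzero(m);print(u.min(),u.max(),v.min(),v.max());uc=int(np.median(u[abs(Q[m][:,1])<2]))
for vv in range(v.min()-4,v.max()+20,2):print(vv,Q[vv,uc].round(1))
b=(abs(Q[...,2]-71)<4)&(Q[...,0]<-5)&(Q[...,0]>-60);print(np.percentile(Q[b],[1,50,99],axis=0).round(1))
c=cv2.resize(p[v.min()-15:v.max()+45,uc-60:uc+60,::-1],(800,600),interpolation=2);cv2.imwrite("pics/w4.png",c)
E
```

```text
clock: 27.85
eef_pos: [579.5, 66.6, 121.7]
eef_rot: [3.139, 0.699, 1.976]
wrist_force: [0.6, -0.2, 0.2]
finger_gap: 50.2
finger_force: 0.0
301 333 330 343
326 [-27.4   0.   71.3]
328 [-23.1   0.   71.7]
330 [-19.4   0.   72.3]
332 [-13.2  -0.   72. ]
334 [-10.3  -0.   72.9]
336 [-8.1 -0.  74.2]
338 [-2.5 -0.  74.2]
340 [ 4.3 -0.  73.9]
342 [15.  -0.1 72.3]
344 [21.2 -0.1 72.3]
346 [53.  -0.1 63.8]
348 [52.1 -0.1 66.4]
350 [52.2 -0.1 68.7]
352 [50.  -0.1 71.7]
354 [51.1 -0.1 73.6]
356 [48.8 -0.1 76.6]
358 [49.5 -0.1 78.6]
360 [48.9 -0.1 81. ]
362 [-13.7  -0.  101.6]
[[ -32.3 -154.5   67.3]
 [ -25.2  -39.6   71.9]
 [  -5.4   29.8   73.9]]
```

View pics/w4.png

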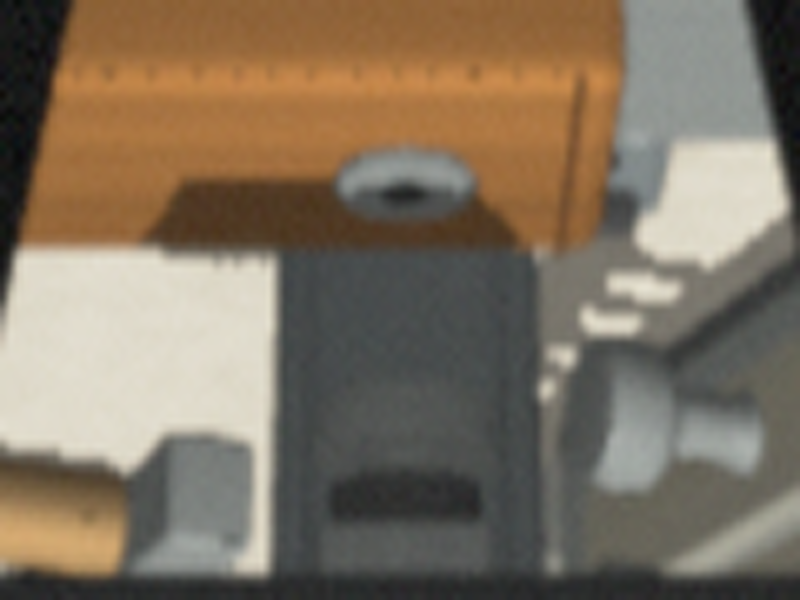

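The T-nut at (405,185) sits flush: its flange top is 2 mm above the wood. The block lies on the bed under the ram, and the robot is clear of everything.

```bash
python3 -c "
from cell import manip, camrig, ticket
print(ticket.sign_off())"
```

```text
the job is handed in; nothing more can be done
None
```

The T-nut is pressed home flush, with its flange top measuring 2 mm above the wood. The block is lying on the bed under the ram, the lever was eased back up to its rest, and the job was handed in at about 28 s; pressing stopped about 7 N past the driving force, just over the advised 3 to 6 N but well short of the 14 N that crushes.

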